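# Park the blue paint tin at the top of the sloped tin rack

## Robot

A 7-joint arm with a two-finger parallel gripper is mounted at the origin on the work surface. World frame = base frame: x ahead of the robot, y to its left, z up, the work surface at z = 0. Lengths are in mm, angles in rad, forces in N, time in s.
With the tool pointing down it reaches from about 400 to 875 mm from the base axis. Payload 4.4 kg.
Tool frame: the origin (TCP) lies at the very end of the fingers, on their centre line; the grasp point (between the pads) lies 19 mm behind it (ctrl.pinch_z is the z of the grasp point in the tool frame, in mm); z points along the fingers, x is the direction in which the jaws open and shut, and the axes are right-handed (so a half turn about z gives the same grasp; the last joint's range is limited). The gripper opens to 85 mm and grips with 20 to 120 N. Pads are 22 mm wide; open, the fingers measure 114 mm over their backs; the gripper's body (76 mm by 85 mm) begins 54 mm behind the grasp point. The pads swing forward as they close: fully open they stand 13 mm farther back than shut.
Start: joints at [1.036, 0.628, 0.038, 1.517, -0.027, 0.996, -0.02], TCP at [293.709, -579.873, 231.313] pointing down, gripper open.
Joint ranges: [-3.06, 3.06], [-0.37, 2.12], [-1.25, 1.32], [0.18, 2.47], [-1.1, 4.24], [0.23, 1.98], [-2.94, 2.94]. Speed limits (rad/s): [2.57, 2.57, 3.14, 3.14, 3.14, 3.14, 3.14].

## Interface

Orientations are given as [roll, pitch, yaw] about the fixed x, y, z axes, in that order (R = Rz(yaw) Ry(pitch) Rx(roll)).
In Python, from cell import sensors, get_image, order, ctrl gives the robot as it stands.
- The arm moves only by the tool arm_command, never from a script. Its argument "rows" is a list that holds one entry, the list of rows, each a list of 6 numbers: the shift along the tool's x, y, z in mm, then the turn, a rotation vector about the tool's x, y, z in degrees. A call has 1 to 20 rows; each row is the pose to reach, as a shift and turn from the pose commanded when the call began, along the tool's axes at that moment; what a row does not reach only later rows make up. A row lasts 1/12 s, in which the tool goes at most 41.7 mm and 7.16 degrees, less where a joint would pass 70% of its speed; a pose out of reach is approached as far as the arm can. A call with a gripper value outside its range is refused whole. "claw" is the opening, from -1 (shut) to 1 (fully open), set as the call begins (left out, the last holds). The fingers move at their own pace and stop on an object; the grip force is fixed at half the most. Time passes only in rows, so rows that repeat a pose let the fingers close. It gives the time, the measured TCP pose, the force and the opening at its end, in the units of the state.
- sensors.read_state(): the state, without advancing time (a new reading comes with each control period).
- get_image(name): name is "scene" or "top" or "wrist"; returns a dict with "pixels" (420x560x3 uint8, red, green, blue), "z_map" (420x560 float32, mm along the optical axis (not along the pixel's ray), 0 where there is no reading), "K" (3x3 intrinsics, pixels), "pose" (4x4, takes a point from camera to world coordinates). Camera axes: x right, y up, looking along -z (the intrinsics and any distortion apply to the point x, -y, -z); pixel columns grow to the right and rows downward; lengths in mm; the calibration is good to about 2 mm. A picture is of the moment at which its call begins.
- order.finish_job(): hands the job in, once; it reports no verdict.
The state is a dict: "clock": time; "qpos": joint angles; "qd": joint speeds; "tau": joint torques, N m; "eef_pos": TCP position; "tool_rot": TCP orientation; "force": force on the tool from outside, world axes, zero at the start; "torque": the same for the moment, N m; "width": finger opening in mm.
Only numpy, scipy, OpenCV 4.12 (cv2) and the standard library are available. Lean on these libraries where they do the work, as an engineer would, in place of code of your own. Each camera call takes 0.05 s, during which the arm holds its last target.

## Task

On the two-lane wooden rack, push the blue paint tin up its sloped gutter with a fingertip behind it, over the hump at the top, so that it comes to rest against the red end stop and does not roll back. Keep pushing it all the way to the hump rather than flicking it, and do not lift it off the gutter. Leave the yellow tin where it lies and the jar, spool and pot undisturbed, and finish with the hand clear.

Things in the scene. Friction and masses are not known exactly. Their poses are not given: they have to be found in the camera images.
- rack: Fixed plywood rack, 290 mm long (x), 232 mm wide (y), on the table. Origin on the table under it; +x points uphill along both gutters, z up. Two gutters, centre lines at y = +55 and -55 mm, each 81 mm wide between walls 12 mm above the floor. A ramp rises 8 degrees from 24 mm above the table at x = -150 mm to the hump at x = +60 mm, then the floor drops 7 degrees to the red stop.
- ramp: The ramp board, fixed to the rack: origin on its top surface at the hump (marked by a thin black line), 53.5 mm above the table, mid-way between the gutters; x points uphill along the slope, y across, z square to the slope. A tin on the ramp has its centre at z = 30 mm in this frame.
- end_stop (a point): Middle of the foot of the red end stop, between the gutters: its face, at rack x = +125 mm, 46 mm above the table; the board spans both gutters and its top is 84 mm above the table. A tin parked against it has its centre at rack x = +95 mm, 79 mm above the table.
- low_lip (a point): Middle of the top edge of the low lip that holds the tins at the start, at rack x = -108 mm, 39 mm above the table, 9 mm above the ramp; the lip spans both gutters and is 12 mm thick (from here towards the low end).
- blue_tin: Closed steel paint tin with a blue band, 60 mm diameter, 74 mm long, about 0.25 kg, lying on its side across one of the two gutters (either one), free to roll uphill and down. Origin at its centre; its y axis is the axis of the cylinder. Starts against the low lip with its centre at rack x = -90 mm, 63 mm above the table.
- yellow_tin: The same tin with a yellow band, at the same place in the other gutter. Bystander.
- brush_jar: Green glass jar of brushes, 68 mm diameter, 85 mm high, brushes up to about 200 mm; loose, beside the rack, about 20 cm from its middle. Origin at the middle of its underside. Bystander.
- spool: Brown cardboard tapered spool, 60 mm diameter at the foot, 82 mm high; loose, on the other side of the rack. Origin at the middle of its underside. Bystander.
- paint_pot: White plastic pot with lid, 68 mm diameter, 70 mm high; loose, beyond the uphill end of the rack. Origin at the middle of its underside. Bystander.
Mind the look-alikes: they are no part of the job. Of the things that look like the blue_tin, the smallest one is meant.

How it is judged:
By the outcome, as a careful person would: the job done as asked, in the order asked, and still so for the second after the job is handed in, with the robot touching nothing.
It also fails if it takes over 37 s, if anything falls off the work surface, if the arm or the gripper's body presses on something with over 40 N, if the wrist force passes 120 N, or if a joint passes its speed limit or range.

## Working session

There is one attempt and no reset: what is moved stays moved. The work goes in short steps, Python scripts to look and compute and a tool call to move; the robot and the scene stay as the last step left them, time stands still between calls to the robot, and variables do not carry over. Pictures are saved under pics/ and viewed, and the job is handed in when it is done.

Besides the shell and the picture viewer there is one more tool, called after "Request:" as name(argument=value, ...) on one line, values as JSON. arm_command: Moves the arm, as the interface text tells. Its arguments: {"type":"object","properties":{"rows":{"type":"array","items":{"type":"array","items":{"type":"array","items":{"type":"number"}}}},"claw":{"type":"number"}},"required":["rows"]}

```bash
mkdir -p pics; ls; python3 - <<'E'
from cell import sensors,get_image,ctrl
import cv2,numpy as np
print(sensors.read_state())
for n in("scene","top"):
    d=get_image(n); cv2.imwrite(f"pics/{n}0.png",d["pixels"][:,:,::-1]); np.savez(f"{n}0.npz",**d)
    print(n,d["K"],d["pose"])
E
```

```text
pics
{'clock': 0.0, 'qpos': array([ 1.03618552,  0.62930696,  0.03845883,  1.51838419, -0.02697313,
        0.99632595, -0.01999836]), 'qd': array([ 0.00024157,  0.000586  ,  0.00080455, -0.00262092, -0.00093251,
       -0.00030539,  0.00097117]), 'tau': array([ 7.24402980e-04, -5.63395393e+01,  1.22695819e+00, -1.93444633e+01,
        1.11483966e-02,  1.05502910e-02, -1.54915313e-05]), 'eef_pos': array([ 293.40736696, -579.29364149,  230.4096321 ]), 'tool_rot': array([ 3.14153653e+00,  1.90524040e-03, -1.10198332e+00]), 'force': array([ 0.43923885,  0.45705044, -1.17936534]), 'torque': array([-0.01100772, -0.02683411, -0.04372867]), 'width': 85.62787956086169}
scene [[381.74076626   0.         275.15683112]
 [  0.         381.74076626 211.44416125]
 [  0.           0.           1.        ]] [[-3.89787338e-01 -7.18809575e-01  5.75654954e-01  1.01338922e+03]
 [ 9.20810825e-01 -2.95281622e-01  2.54786555e-01  2.33035446e+02]
 [-1.31626868e-02  6.29381886e-01  7.76984675e-01  6.27309245e+02]
 [ 0.00000000e+00  0.00000000e+00  0.00000000e+00  1.00000000e+00]]
top [[391.40039327   0.         277.35497761]
 [  0.         391.40039327 204.88877269]
 [  0.           0.           1.        ]] [[ 2.76738591e-02  9.91040569e-01 -1.30662728e-01  4.68485252e+02]
 [-9.99498763e-01  2.54227467e-02 -1.88654767e-02  2.52432791e+01]
 [-1.53746473e-02  1.31119315e-01  9.91247368e-01  9.64682242e+02]
 [ 0.00000000e+00  0.00000000e+00  0.00000000e+00  1.00000000e+00]]
```

View pics/scene0.png

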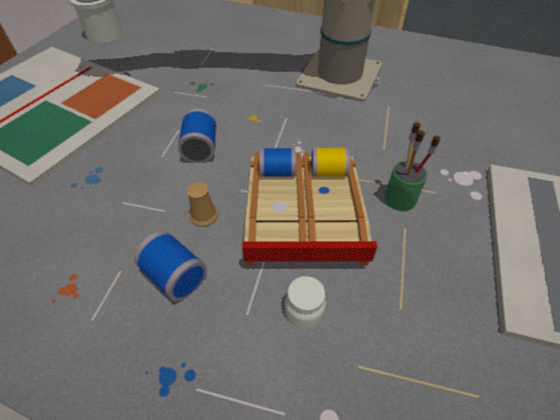

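View pics/top0.png

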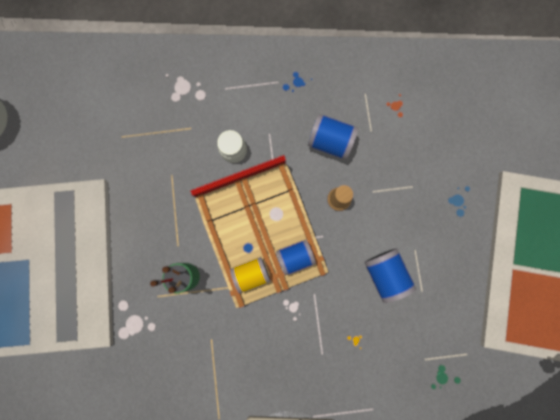

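The blue tins in the top view are at (296,257) in the rack, (333,138) and (390,276). The last two lie loose on the table and are larger. The smallest, in the rack gutter, fits the description. Next I'll confirm it in an enlarged crop and measure.

```bash
cat > h.py <<'E'
import numpy as np,cv2
def cloud(d):
    z=d["z_map"];K=d["K"];v,u=np.mgrid[:420,:560]
    P=np.stack([(u-K[0,2])/K[0,0]*z,-(v-K[1,2])/K[1,1]*z,-z],-1)
    return P@d["pose"][:3,:3].T+d["pose"][:3,3]
def hsv(d): return cv2.cvtColor(d["pixels"],cv2.COLOR_RGB2HSV)
E
python3 - <<'E'
from h import *
for n in("top","scene"):
    d=dict(np.load(n+"0.npz"));P=cloud(d);H=hsv(d);ok=d["z_map"]>0
    print(n,"table",P[300,330] if n=="top" else P[250,100])
    red=ok&((H[...,0]<5)|(H[...,0]>174))&(H[...,1]>200)&(P[...,2]>75)&(P[...,2]<95)
    nn,l,s,c=cv2.connectedComponentsWithStats(red.astype(np.uint8)); k=1+np.argmax(s[1:,4]); p=P[l==k]
    print("red",len(p),p.mean(0)); c=p[:,:2].mean(0);w,V=np.linalg.eigh(np.cov((p[:,:2]-c).T));a=V[:,1];t=(p[:,:2]-c)@a;print(a,"ang",np.degrees(np.arctan2(a[1],a[0])),t.min(),t.max(),np.percentile((p[:,:2]-c)@V[:,0],[1,99]), "mid",c+a*(t.min()+t.max())/2,np.percentile(p[:,2],[5,50,95]))
    for nm,lo,hi in(("blue",100,125),("yellow",22,32)):
        m=ok&(H[...,0]>=lo)&(H[...,0]<=hi)&(H[...,1]>170)&(P[...,2]>45)
        nn,l,s,c=cv2.connectedComponentsWithStats(m.astype(np.uint8))
        for k in range(1,nn):
            if s[k,4]>80:
                p=P[l==k];q=p[p[:,2]>np.percentile(p[:,2],98)-3]
                print(nm,c[k].round(),s[k,4],"top",q.mean(0).round(1),p[:,2].max().round(1))
    # rack wall & table blob
    if n=="top":
        for uv in((200,197),(247,185),(290,166),(325,272),(240,303),(284,288),(343,193),(231,145),(185,275)): print(uv,P[uv[1],uv[0]].round(1))
        im=d["pixels"][140:320,170:430,::-1];cv2.imwrite("pics/crop.png",cv2.resize(im,None,fx=3,fy=3,interpolation=cv2.INTER_CUBIC))
E
```

```text
top table [368.40068633 -89.23609307   0.71917991]
red 440 [649.49256002 134.39040389  83.73837639]
[-0.38362382  0.92348945] ang 112.55833215754389 -111.4366683957148 109.77416902363133 [-5.16118556  3.85144315] mid [649.8114472  133.62275358] [77.71284522 84.27851452 87.02700824]
blue [332. 136.] 956 top [761.4 -85.6  82.8] 86.7
blue [295. 257.] 543 top [469.3  -1.9  95. ] 98.4
blue [391. 277.] 1101 top [ 433.  -220.7   83.4] 87.4
yellow [249. 275.] 649 top [426.9  99.6  94.8] 97.6
(200, 197) [601.7 224.3  60.3]
(247, 185) [633.1 115.1  59.7]
(290, 166) [6.951e+02 1.450e+01 6.000e-01]
(325, 272) [435.3 -73.7  27.2]
(240, 303) [359.4 123.   38.1]
(284, 288) [396.3  22.1  37.4]
(343, 193) [ 615.9 -106.7   82.5]
(231, 145) [724.9 154.9  73.9]
(185, 275) [422.2 242.3  87.5]
scene table [ 770.39975886 -252.23353399    1.849985  ]
red 1061 [657.49021678 137.47666376  83.08427073]
[-0.38351079  0.92353639] ang 112.55131947017512 -113.27410860819742 113.6919114803813 [-4.82029757  7.34520382] mid [657.41010083 137.66959184] [76.53813548 84.1102728  86.03815493]
blue [199. 124.] 644 top [ 436.3 -217.9   82.1] 84.9
blue [278. 162.] 700 top [472.4   1.   93.7] 96.5
blue [162. 258.] 1652 top [763.7 -83.8  82.1] 85.2
blue [187. 277.] 264 top [781.4 -36.2  72.8] 75.8
yellow [331. 162.] 768 top [429.6 102.4  93.8] 96.6
```

View pics/crop.png

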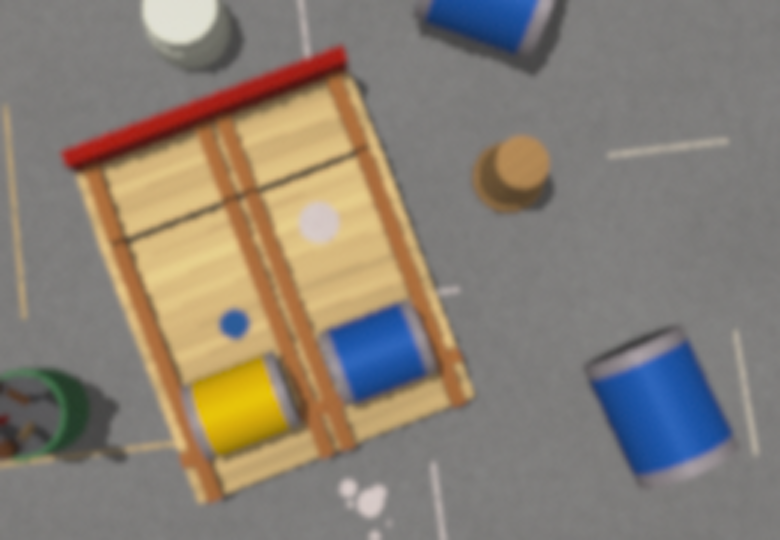

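The crop shows the small blue tin at crop pixel (378,352), lying in the right-hand gutter (rack y = -55). The tin midpoint, stop and yaw (22.55°) all agree with each other. I'll work out the approach from these.

```bash
cat >> h.py <<'E'
from scipy.spatial.transform import Rotation as R
A=np.radians(22.55);O=np.array([532.7,84.7])
def rk(x,y,z): return np.array([O[0]+x*np.cos(A)-y*np.sin(A),O[1]+x*np.sin(A)+y*np.cos(A),z])
def torack(p): d=p[:2]-O;return np.array([d[0]*np.cos(A)+d[1]*np.sin(A),-d[0]*np.sin(A)+d[1]*np.cos(A),p[2]])
Rg=R.from_matrix(np.array([[np.sin(A),-np.cos(A),0],[-np.cos(A),-np.sin(A),0],[0,0,-1]]).T.T)
E
python3 - <<'E'
from h import *
Rt=R.from_euler("xyz",[np.pi,0,A-np.pi/2]); print(Rt.as_matrix().round(3), Rg.as_matrix().round(3))
R0=R.from_euler("xyz",[3.14153,.0019,-1.10198]);p0=np.array([293.709,-579.873,231.313])
for z in(150,):
    print(R0.inv().apply(rk(-145,-55,z)-p0).round(1),np.degrees((R0.inv()*Rt).as_rotvec()).round(2))
E
```

```text
[[ 0.383 -0.924 -0.   ]
 [-0.924 -0.383 -0.   ]
 [ 0.     0.    -1.   ]] [[ 0.383 -0.924  0.   ]
 [-0.924 -0.383 -0.   ]
 [ 0.     0.    -1.   ]]
[-440.8 -364.8   82.1] [0.01 0.11 4.31]
```

Request:
arm_command(rows=[[[-15, -12, 0, 0, 0, 0.3], [-40, -33, 0, 0, 0, 0.6], [-70, -58, 0, 0, 0, 1], [-100, -83, 0, 0, 0, 1.3], [-130, -108, 5, 0, 0, 1.6], [-160, -132, 10, 0, 0, 2], [-190, -157, 16, 0, 0, 2.3], [-220, -182, 22, 0, 0, 2.6], [-250, -207, 28, 0, 0, 3], [-280, -232, 34, 0, 0, 3.3], [-310, -257, 40, 0, 0, 3.6], [-340, -281, 46, 0, 0, 3.9], [-368, -304, 54, 0, 0, 4.2], [-392, -324, 62, 0, 0, 4.3], [-412, -341, 70, 0, 0, 4.3], [-427, -353, 76, 0, 0, 4.3], [-437, -361, 80, 0, 0, 4.3], [-441, -365, 82, 0, 0.1, 4.3], [-441, -365, 82, 0, 0.1, 4.3], [-441, -365, 82, 0, 0.1, 4.3]]], claw=-1)

```text
clock: 1.77
eef_pos: [419.9, -22.1, 149.3]
tool_rot: [3.141, -0.002, -1.177]
force: [-0.1, 0.6, 0.2]
width: 0.3
```

```bash
python3 - <<'E'
from h import *
from cell import sensors,get_image
s=sensors.read_state();print(s["clock"],torack(s["eef_pos"]),s["tool_rot"],s["force"],s["width"],s["qpos"].round(2))
d=get_image("scene");cv2.imwrite("pics/scene1.png",cv2.resize(d["pixels"][80:320,160:460,::-1],None,fx=2.5,fy=2.5))
E
```

```text
1.7667 [-145.08671233  -55.37335726  149.29790248] [ 3.14113566e+00 -2.04725764e-03 -1.17712500e+00] [-0.10522103  0.55960249  0.19630375] 0.27439082617869887 [-0.04  0.45  0.04  2.21 -0.03  0.47 -1.16]
```

View pics/scene1.png

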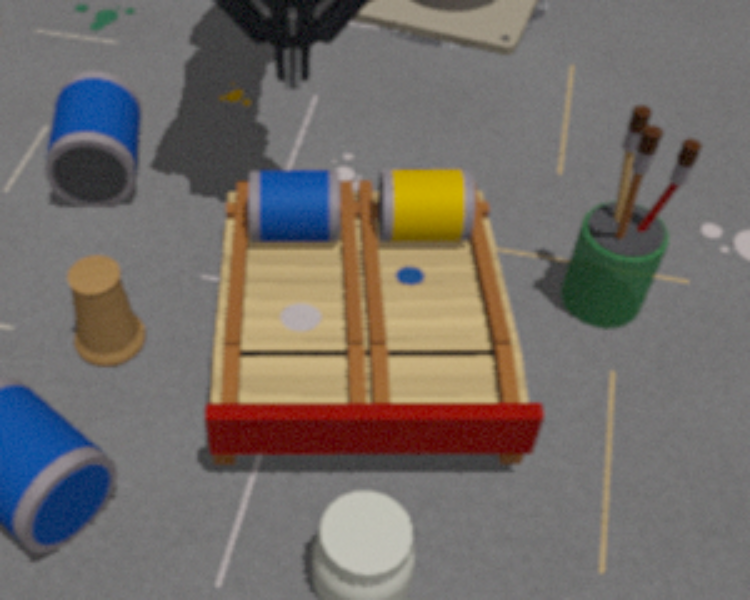

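The shut fingers (crop 293,75) are centred behind the blue tin. Next: descend to z≈54, then creep forward to touch.

Request:
arm_command(rows=[[[0, 0, 8, 0, 0, 0], [0, 0, 24, 0, 0, 0], [0, 0, 44, 0, 0, 0], [0, 0, 64, 0, 0, 0], [0, 0, 80, 0, 0, 0], [0, 0, 90, 0, 0, 0], [0, 0, 95, 0, 0, 0], [0, 0, 95, 0, 0, 0], [0, -2, 95, 0, 0, 0], [0, -4, 95, 0, 0, 0], [0, -6, 95, 0, 0, 0], [0, -8, 95, 0, 0, 0], [0, -9, 95, 0, 0, 0], [0, -10, 95, 0, 0, 0], [0, -10, 95, 0, 0, 0]]])

```text
clock: 3.07
eef_pos: [429.8, -17.7, 54.4]
tool_rot: [-3.141, -0.002, -1.177]
force: [-0.4, 0.6, 0.6]
width: 0.0
```

```bash
python3 - <<'E'
from h import *
from cell import sensors,get_image
s=sensors.read_state();print(s["clock"],torack(s["eef_pos"]),s["force"])
d=get_image("top");cv2.imwrite("pics/top2.png",cv2.resize(d["pixels"][140:320,170:430,::-1],None,fx=3,fy=3))
E
```

```text
3.0667 [-134.32906811  -55.07134709   54.43424321] [-0.39014925  0.58030411  0.55578589]
```

View pics/top2.png

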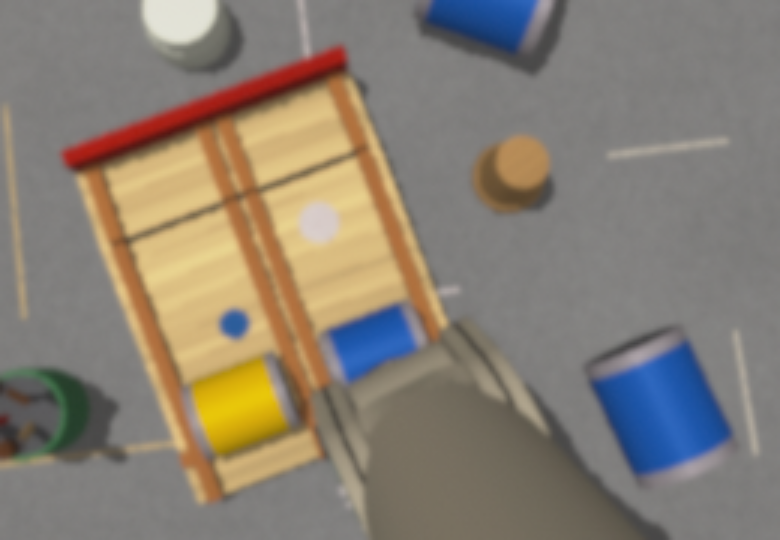

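The tin hasn't moved and there's no contact yet. I'll start pushing along the slope, rising 0.14 mm per mm.

Request:
arm_command(rows=[[[0, -1, 0, 0, 0, 0], [0, -2, 0, 0, 0, 0], [0, -4, -0.5, 0, 0, 0], [0, -6, -1, 0, 0, 0], [0, -8, -1, 0, 0, 0], [0, -10, -1.5, 0, 0, 0], [0, -12, -1.5, 0, 0, 0], [0, -15, -2, 0, 0, 0], [0, -18, -2.5, 0, 0, 0], [0, -21, -3, 0, 0, 0], [0, -24, -3.5, 0, 0, 0], [0, -27, -4, 0, 0, 0], [0, -30, -4, 0, 0, 0], [0, -33, -4.5, 0, 0, 0], [0, -36, -5, 0, 0, 0], [0, -39, -5.5, 0, 0, 0], [0, -42, -6, 0, 0, 0], [0, -44, -6, 0, 0, 0], [0, -45, -6.5, 0, 0, 0], [0, -45, -6.5, 0, 0, 0]]])

```text
clock: 4.78
eef_pos: [471.7, -0.3, 60.9]
tool_rot: [-3.14, -0.002, -1.177]
force: [-1.8, -0.6, 0.3]
width: -0.1
```

```bash
cat > look.py <<'E'
import sys
from h import *
from cell import sensors,get_image
k=sys.argv[1]
s=sensors.read_state();print(s["clock"],torack(s["eef_pos"]).round(1),s["force"].round(1),s["tool_rot"])
ims=[]
for n in("top","scene"):
    d=get_image(n);P=cloud(d);H=hsv(d)
    rx=(P[...,0]-O[0])*np.cos(A)+(P[...,1]-O[1])*np.sin(A);ry=-(P[...,0]-O[0])*np.sin(A)+(P[...,1]-O[1])*np.cos(A)
    for nm,lo,hi,y in(("blue",100,125,-55),("yellow",22,32,55)):
        m=(d["z_map"]>0)&(H[...,0]>=lo)&(H[...,0]<=hi)&(H[...,1]>170)&(P[...,2]>55)&(abs(rx)<150)&(abs(ry-y)<45)
        if m.sum()>20:
            z=P[...,2];q=m&(z>np.percentile(z[m],98)-3);print(n,nm,m.sum(),"top x %.1f y %.1f z %.1f"%(rx[q].mean(),ry[q].mean(),z[q].mean()),"xrange",rx[m].min().round(1),rx[m].max().round(1))
    c=d["pixels"][140:320,170:430] if n=="top" else d["pixels"][100:280,180:440]
    ims.append(cv2.resize(c,None,fx=1.5,fy=1.5))
cv2.imwrite(f"pics/look{k}.png",np.hstack(ims)[:,:,::-1])
E
python3 look.py 3
```

```text
4.7833 [-88.9 -55.1  60.9] [-1.8 -0.6  0.3] [-3.14022513e+00 -1.74377671e-03 -1.17683302e+00]
top blue 41 top x -28.1 y -45.2 z 93.1 xrange -30.9 -24.6
top yellow 651 top x -91.8 y 55.5 z 94.9 xrange -122.3 -64.1
scene blue 775 top x -46.1 y -54.0 z 102.8 xrange -76.8 -14.2
scene yellow 727 top x -88.1 y 56.0 z 93.6 xrange -104.8 -58.1
```

View pics/look3.png

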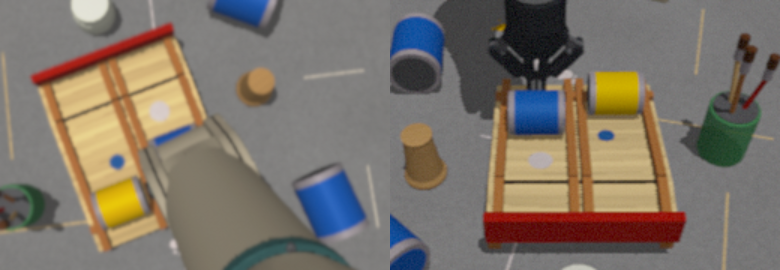

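The tin's centre is at rack x≈-47, 41 mm ahead of the finger, and it's square in the gutter. The wrist force is 2 N. I'll keep pushing.

Request:
arm_command(rows=[[[0, -1, 0, 0, 0, 0], [0, -2, -0.3, 0, 0, 0], [0, -4, -0.5, 0, 0, 0], [0, -6, -1, 0, 0, 0], [0, -9, -1.3, 0, 0, 0], [0, -12, -1.7, 0, 0, 0], [0, -15, -2.1, 0, 0, 0], [0, -18, -2.5, 0, 0, 0], [0, -21, -3, 0, 0, 0], [0, -24, -3.4, 0, 0, 0], [0, -27, -3.8, 0, 0, 0], [0, -30, -4.2, 0, 0, 0], [0, -33, -4.6, 0, 0, 0], [0, -36, -5, 0, 0, 0], [0, -39, -5.5, 0, 0, 0], [0, -42, -6, 0, 0, 0], [0, -45, -6.3, 0, 0, 0], [0, -47, -6.6, 0, 0, 0], [0, -49, -6.9, 0, 0, 0], [0, -50, -7, 0, 0, 0]]])

```text
clock: 6.55
eef_pos: [517.6, 18.8, 67.9]
tool_rot: [-3.141, -0.002, -1.177]
force: [-1.4, -0.7, 2.9]
width: 0.1
```

Request:
arm_command(rows=[[[0, -1, 0, 0, 0, 0], [0, -2, -0.3, 0, 0, 0], [0, -4, -0.5, 0, 0, 0], [0, -6, -1, 0, 0, 0], [0, -8, -1.1, 0, 0, 0], [0, -10, -1.4, 0, 0, 0], [0, -12, -1.7, 0, 0, 0], [0, -14, -2, 0, 0, 0], [0, -16, -2.2, 0, 0, 0], [0, -18, -2.5, 0, 0, 0], [0, -20, -2.8, 0, 0, 0], [0, -22, -3, 0, 0, 0], [0, -24, -3.4, 0, 0, 0], [0, -26, -3.6, 0, 0, 0], [0, -28, -3.9, 0, 0, 0], [0, -30, -4.2, 0, 0, 0], [0, -32, -4.5, 0, 0, 0], [0, -34, -4.8, 0, 0, 0], [0, -35, -5, 0, 0, 0], [0, -36, -5, 0, 0, 0]]])

```text
clock: 8.22
eef_pos: [550.6, 32.5, 72.9]
tool_rot: [-3.141, -0.002, -1.177]
force: [-2.0, -0.7, 2.1]
width: 0.0
```

```bash
python3 look.py 4
```

```text
8.2167 [ -3.5 -55.   72.9] [-2.  -0.7  2.1] [-3.14127308e+00 -1.73743774e-03 -1.17705114e+00]
top yellow 653 top x -92.5 y 53.8 z 94.8 xrange -122.4 -64.0
scene blue 961 top x 38.4 y -54.6 z 117.1 xrange -10.0 70.4
scene yellow 727 top x -89.1 y 56.7 z 93.7 xrange -104.0 -56.9
```

View pics/look4.png

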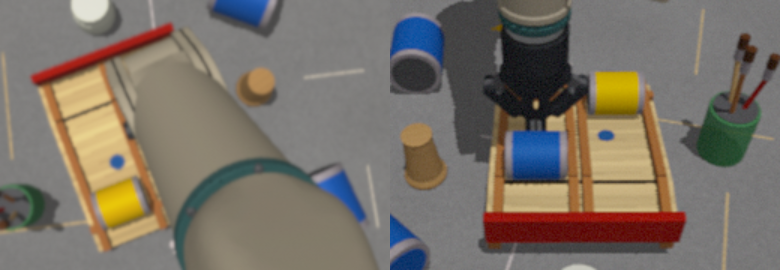

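The tin is at x≈37.5, still square, with 3 N on the wrist. I'll take it slowly over the hump now and follow it down.

Request:
arm_command(rows=[[[0, -1, 0, 0, 0, 0], [0, -2, -0.3, 0, 0, 0], [0, -3.5, -0.5, 0, 0, 0], [0, -5, -0.7, 0, 0, 0], [0, -6.5, -0.9, 0, 0, 0], [0, -8, -1.1, 0, 0, 0], [0, -9.5, -1.3, 0, 0, 0], [0, -11, -1.5, 0, 0, 0], [0, -12.5, -1.7, 0, 0, 0], [0, -14, -2, 0, 0, 0], [0, -15.5, -2, 0, 0, 0], [0, -17, -2, 0, 0, 0], [0, -18.5, -2, 0, 0, 0], [0, -20, -2, 0, 0, 0], [0, -21.5, -2, 0, 0, 0], [0, -23, -2, 0, 0, 0], [0, -24.5, -2, 0, 0, 0], [0, -26, -2, 0, 0, 0], [0, -27.5, -2, 0, 0, 0], [0, -29, -2, 0, 0, 0]]])

```text
clock: 9.98
eef_pos: [577.4, 43.7, 74.8]
tool_rot: [-3.141, -0.002, -1.177]
force: [0.3, -0.4, -1.2]
width: -0.0
```

```bash
python3 look.py 5
```

```text
9.9833 [ 25.5 -55.   74.8] [ 0.3 -0.4 -1.2] [-3.14128883e+00 -1.74125442e-03 -1.17707561e+00]
top yellow 652 top x -91.7 y 54.8 z 94.8 xrange -122.4 -64.1
scene blue 890 top x 94.7 y -54.1 z 112.2 xrange 19.3 125.4
scene yellow 726 top x -88.5 y 56.1 z 93.8 xrange -105.0 -58.2
```

View pics/look5.png

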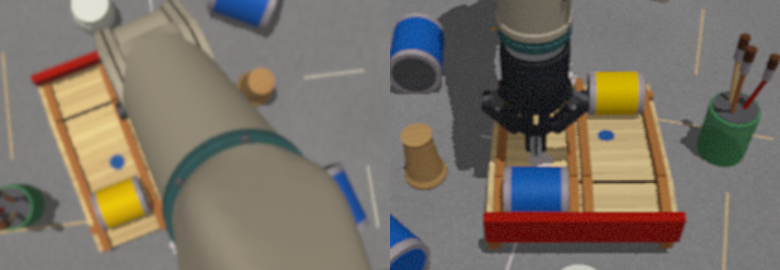

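The tin has rolled to x≈94.7, against the stop, and the finger no longer touches it. I'll wait briefly, back off a little, then rise clear.

Request:
arm_command(rows=[[[0, 0, 0, 0, 0, 0], [0, 0, 0, 0, 0, 0], [0, 0, 0, 0, 0, 0], [0, 0, 0, 0, 0, 0], [0, 0, 0, 0, 0, 0], [0, 0, 0, 0, 0, 0], [0, 2, -1, 0, 0, 0], [0, 5, -4, 0, 0, 0], [0, 9, -10, 0, 0, 0], [0, 13, -20, 0, 0, 0], [0, 17, -34, 0, 0, 0], [0, 22, -50, 0, 0, 0], [0, 28, -68, 0, 0, 0], [0, 35, -86, 0, 0, 0], [0, 44, -104, 0, 0, 0], [0, 54, -120, 0, 0, 0], [0, 64, -134, 0, 0, 0], [0, 72, -144, 0, 0, 0], [0, 77, -149, 0, 0, 0], [0, 80, -150, 0, 0, 0]]])

```text
clock: 11.75
eef_pos: [503.1, 12.7, 226.3]
tool_rot: [-3.139, -0.003, -1.177]
force: [0.9, 0.3, 0.4]
width: -0.2
```

Request:
arm_command(rows=[[[0, 4, 0, 0, 0, 0], [0, 12, 0, 0, 0, 0], [0, 24, 0, 0, 0, 0], [0, 38, 0, 0, 0, 0], [0, 52, 0, 0, 0, 0], [0, 64, 0, 0, 0, 0], [0, 72, 0, 0, 0, 0], [0, 77, 0, 0, 0, 0], [0, 80, 0, 0, 0, 0], [0, 80, 0, 0, 0, 0], [0, 80, 0, 0, 0, 0], [0, 80, 0, 0, 0, 0]]])

```text
clock: 12.75
eef_pos: [429.9, -17.3, 224.8]
tool_rot: [-3.141, -0.002, -1.177]
force: [0.1, 0.9, 0.7]
width: -0.3
```

```bash
python3 look.py 6
```

```text
12.75 [-134.   -54.8  224.8] [0.1 0.9 0.7] [-3.14075581e+00 -1.67137015e-03 -1.17680665e+00]
top blue 532 top x 93.0 y -53.6 z 111.3 xrange 64.6 115.5
top yellow 652 top x -91.9 y 54.6 z 94.9 xrange -122.3 -64.0
scene blue 917 top x -117.0 y -62.9 z 338.0 xrange -126.9 126.2
scene yellow 730 top x -88.4 y 56.6 z 93.5 xrange -103.9 -57.7
```

View pics/look6.png

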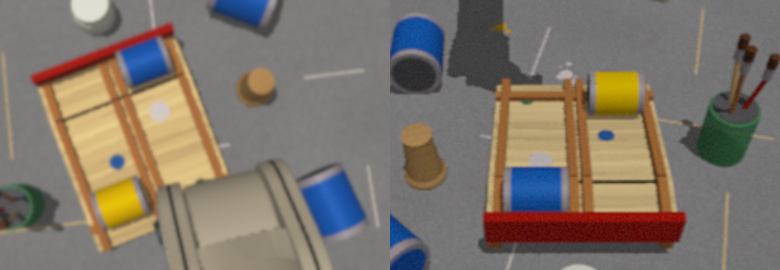

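The blue tin (image 143,62) rests against the red stop and everything else is where it was. The hand is clear, so I'm handing in.

```bash
python3 -c "
from cell import order
print(order.finish_job())"
```

```text
the job is handed in; nothing more can be done
None
```

The blue tin now rests against the red end stop, and I handed the job in at about 13 s of the 37 s allowed. I pushed the small blue tin up its gutter with the shut fingertips, slowly over the hump, then backed the hand off and raised it clear.

- **Blue tin:** after the hand withdrew, the top camera put its centre at rack x ≈ 93 mm with its top at 111 mm. The expected values are 95 mm and about 109 mm, so this is within the camera error.
- **Force:** every wrist reading was under about 4 N; these were taken at the end of each move, not continuously.
- **Yellow tin:** its measured position stayed within about 1 mm throughout.
- **Jar, spool and pot:** the jar and spool look unmoved in the final pictures. The pot is only partly in view there, but it too looks unmoved.
- **Hand:** the fingertips finished at z ≈ 225 mm, touching nothing.
- **Disagreement:** the last scene-camera figure for the blue tin (top at z = 338 mm) was wrong, because my colour mask also picked up part of the arm. I relied on the top camera and the pictures instead.

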